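# Close up a row of tube cassettes and clamp the stop

### The arm

A 7-joint arm with a two-finger parallel gripper is mounted at the origin on a cart in front of the work surface, level with it; the furniture and walls round the work are solid. World frame = base frame: x ahead of the robot, y to its left, z up, the work surface at z = 0. Lengths are in m, angles in degrees, forces in N, time in s.
With the tool pointing down it reaches from about 0.425 to 0.875 m from the base axis. Payload 4.7 kg.
Tool frame: the origin (TCP) lies midway between the tips of the shut fingers; the grasp point (between the pads) lies 19 mm behind it; z points along the fingers, y is the line along which they close (so a half turn about z gives the same grasp; the last joint's range is limited). The gripper opens to 87 mm and grips with 3 to 60 N. Pads are 19 mm wide; open, the fingers measure 117 mm over their backs; the gripper's body (75 mm by 190 mm) begins 51 mm behind the grasp point.
Start: joints at [-76.427, 18.392, -4.016, 83.108, 1.295, 78.541, -3.26], TCP at [0.144, 0.634, 0.223] pointing down, gripper open.
Joint ranges: [-163.93, 163.93], [-17.29, 119.83], [-79.2, 71.16], [3.27, 140.29], [-89.18, 269.18], [5.43, 117.66], [-154.24, 154.24]. Speed limits (degrees/s): [147.25, 147.25, 180, 180, 180, 180, 180].

### API

Orientations are given as [roll, pitch, yaw] about the fixed x, y, z axes, in that order (R = Rz(yaw) Ry(pitch) Rx(roll)).
In Python, from cell import env, viewer, boxes_of, masks_of gives the robot as it stands. The module is installed in compiled form; this text tells all that it offers.
- The arm moves only by the tool apply_moves, never from a script. Its argument "moves" is a list of rows, each a list of 7 numbers: the shift along the tool's x, y, z scaled (see below), then the turn, a rotation vector about the tool's x, y, z scaled (see below), then the opening, from 0 (shut) to 1 (fully open). A call has 1 to 20 rows; each row is the pose to reach, as a shift and turn from the pose commanded when the call began, along the tool's axes at that moment; what a row does not reach only later rows make up. The controller multiplies each number of a shift by 0.2 m and each number of a turn by 1.5 rad. A row lasts 1/10 s, in which the tool goes at most 50 mm and 8.59 degrees, less where a joint would pass 70% of its speed; a pose out of reach is approached as far as the arm can. A call with a number of a shift or a turn outside -1 to 1 is refused whole. A call with a gripper value outside its range is refused whole. The fingers move at their own pace and stop on an object; "grip_force" is the grip in N (left out, the last holds). Time passes only in rows, so rows that repeat a pose let the fingers close. It gives the time, the measured TCP pose, the force, the opening and the grip force at its end, in the units of the state.
- env.get_obs(): the state, without advancing time (a new reading comes with each control period).
- viewer.read_camera(name): name is "side" or "top" or "wrist"; returns the picture (384x512x3 uint8, red, green, blue); there is no depth.
- viewer.get_calibration(name): a dict with "fov_y" (degrees; the focal length in pixels is half the picture's height over the tangent of half this angle, whatever the lens; pixels are square), "cx", "cy" (the principal point, pixels), "position" and "orientation" of the camera in the world. Camera axes: x right, y up, looking along -z (the intrinsics and any distortion apply to the point x, -y, -z); pixel columns grow to the right and rows downward; lengths in m; the calibration is good to about 2 mm. The wrist camera is an equidistant fisheye: a pixel r from the principal point sees the ray r / f radians off the axis. A picture is of the moment at which its call begins: read the wrist's pose just before it. get_calibration takes no time and is no camera call; for the wrist camera it gives the pose at the moment of the call.
- env.sign_off(): hands the job in; it is judged then, once.
Trained networks look in the newest picture that a camera, given by its name, has taken for a name from the list of things; names that differ only in an ending like _2 or _b are one class to them, and where a whole thing is asked for, a point or a joint stands for the part that bears it (a point fixed in the world has none). Each returns a list of dicts, best first, with "conf" (0 to 1); they miss things now and then, are a little off and sometimes report something else, mostly with a low value. They report only what shows in the picture. A call takes as long as a camera call. They do not tell look-alikes from the thing itself.
- boxes_of(camera, target): "location" ([column, row] in pixels, amid what is visible of it).
- masks_of(camera, target): "pixels" (384x512 bool, what is visible of it) and "location" ([column, row] in pixels, amid what is visible of it).
The state is a dict: "time_s": time; "qpos": joint angles; "joint_velocities": joint speeds; "effort": joint torques, N m; "tool_pos": TCP position; "tool_rot": TCP orientation; "force": force on the tool from outside, world axes, zero at the start; "wrist_torque": the same for the moment, N m; "grip_width": finger opening in m; "grasp_force": force on a finger pad.
Only numpy, scipy, OpenCV 4.12 (cv2) and the standard library are available. Lean on these libraries where they do the work, as an engineer would, in place of code of your own. Each camera call takes 0.05 s, during which the arm holds its last target. There are 200 camera calls.

### The job

Two tube cassettes stand apart in the metal tray. Free the sliding stop by turning the wing knob of its clamp anticlockwise by about a quarter turn, slide the stop along its rail until it has pushed both cassettes, upright, snugly together against the fixed end plate, then turn the knob fully tight again (clockwise, wing along the rail) so that the row is locked. Leave the loose things around the tray where they are.

Things in the scene. Friction and masses are not known exactly. Their poses are not given: they have to be found in the camera images.
- tray_end (a point): Fixed aluminium tray 210 mm deep by 285 mm long, floor 12 mm above the bench, 14 mm rear and 10 mm front lips; placed and turned anew each time. Point: on the floor, mid inner face of the fixed end plate (134 mm wide, 50 mm high). y runs along the rail from the end plate towards the stop, x across the tray away from the robot, z up.
- stop_face (a point): Middle of the sliding stop's face that meets the cassettes: upright aluminium plate 130 mm wide, 56 mm high; point 31 mm above the tray floor, axes as tray_end. The plate is fixed to a grey saddle (50 x 60 mm) on a steel rail along the tray's robot side; the saddle carries the knob. All travel together, so the stop can be slid by its knob.
- stop_carriage (a joint): Travel of the stop towards the end plate, m, 0 to 0.16, starts at 0 to 0.03. Clear width between stop face and end plate is 0.195 minus this; with both cassettes snug it reads about 0.135. Slides with about 3 N when the clamp is free; clamped tight, friction holds it against 25 N or more.
- knob_grip (a point): Middle of the black wing knob's bar: 68 mm long (y), 16 mm thick (x; grip across this), 26 mm tall (z). z is the turning axis, pointing out; it leans 29 deg from vertical along the rail, away from the end plate (tray +y): tilt the gripper in line with it. 17 mm free below the bar. Point: 97 mm above the bench, 52 mm behind the stop face (tray +y), 100 mm from tray_end in tray -x. Axes turn with the knob.
- clamp_knob (a joint): Knob angle, rad, 0 to 1.4 between hard limits, positive anticlockwise seen from above. 0 = fully tight, wing along the rail; bites below about 0.9, free above 1.0 (wing nearly across the rail). Starts tight at 0.09 to 0.2. Stays where left, but forced to 0 it settles back to about 0.09; takes about 0.2 N m when free, up to 0.4 N m at the tight end.
- cass_1_mid (a point): Grey six-hole tube cassette (a solid block to the touch, 30 mm thick, 133 mm long, 72 mm high, 90 g) standing loose on the tray floor across the rail, like a book; this point is on its middle plane 35 mm above its underside. Its long side is its own y axis; its x axis (thickness) lies along the rail.
- cass_2_mid (a point): The other grey tube cassette, 30 mm thick, 133 mm long, 68 mm high, 90 g; same axes, point 35 mm above its underside.
- rack: Bystander: empty clear grid tube rack, 46x131x55 mm, long side along its y axis; origin at the centre of its underside.
- cup: Bystander: plain white open beaker, 65 mm across, 80 mm tall; origin at the centre of its underside.
- pen: Bystander: marker pen lying down, 135 mm long, 17 mm thick; it lies along its y axis; origin at the centre of its underside.
- tweezers: Bystander: steel forceps lying flat, 134 mm long, 9 mm high, along its y axis; origin at the centre of its underside.
There are look-alikes about, which are no part of the job. What is shaped like the part that bears cass_2_mid but orange is not meant.

How it is judged:
By the outcome, as a careful person would: the job done as asked, in the order asked, and still so for the second after the job is handed in, with the robot touching nothing.
It also fails if it takes over 45 s, if anything falls off the work surface, if the arm or the gripper's body presses on something with over 40 N, if the wrist force passes 120 N, or if a joint passes its speed limit or range.

## Working session

There is one attempt and no reset: what is moved stays moved. The work goes in short steps, Python scripts to look and compute and a tool call to move; the robot and the scene stay as the last step left them, time stands still between calls to the robot, and variables do not carry over. Pictures are saved under pics/ and viewed, at most 10 in all, crops included, and the job is handed in when it is done.

Besides the shell and the picture viewer there is one more tool, called after ">>>" as name(argument=value, ...) on one line, values as JSON. apply_moves: Moves the arm, as the interface text tells. Shifts and turns lie within -1 to 1; 1 stands for 0.2 m of shift or 1.5 rad of turn. Its arguments: {"type":"object","properties":{"moves":{"type":"array","items":{"type":"array","items":{"type":"number","minimum":-1,"maximum":1}}},"grip_force":{"type":"number"}},"required":["moves"]}

```bash
mkdir -p pics
python3 - <<'E'
from cell import env, viewer, boxes_of, masks_of
import cv2,numpy as np
o=env.get_obs();print(o['time_s'],o['tool_pos'],o['tool_rot'],o['force'])
for c in ['top','side']:
    im=viewer.read_camera(c);cv2.imwrite(f'pics/{c}0.png',im[:,:,::-1])
    k=viewer.get_calibration(c);print(c,k)
    for t in ['knob_grip','stop_face','cass_1_mid']:
        print(t,[(b['location'],round(b['conf'],2)) for b in boxes_of(c,t)][:4])
a=cv2.imread('pics/top0.png');b=cv2.imread('pics/side0.png')
E
```

```text
0.0 [0.14356909 0.63335843 0.22143582] [-1.79887027e+02  5.02640451e-03  1.67232375e+02] [-0.26940751 -0.22289055 -0.21237388]
top {'fov_y': 54.48767799877118, 'cx': 256.1089862188586, 'cy': 196.40037234936585, 'position': array([0.40161039, 0.27600074, 1.09733834]), 'orientation': array([  8.11026755,   0.9487688 , -90.51207913])}
knob_grip [([245.8, 195.6], 0.54)]
stop_face [([257.0, 195.0], 0.95)]
cass_1_mid [([311.8, 165.6], 0.72), ([273.1, 179.7], 0.39)]
side {'fov_y': 50.240251103666836, 'cx': 257.43551967591225, 'cy': 189.25981050483972, 'position': array([0.42586631, 1.32166044, 0.63884342]), 'orientation': array([  61.87279439,   -0.96511003, -173.90733095])}
knob_grip [([248.3, 193.2], 0.54), ([233.8, 197.1], 0.49)]
stop_face [([236.2, 195.7], 0.62)]
cass_1_mid [([228.9, 168.4], 0.74)]
```

View pics/top0.png

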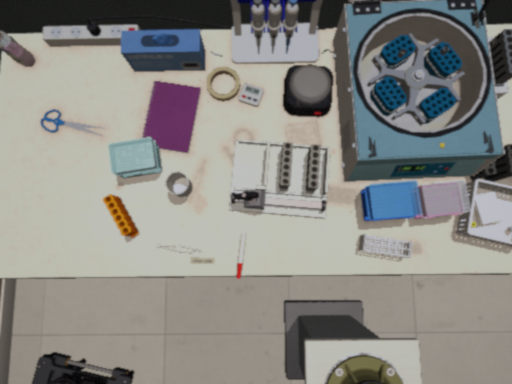

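View pics/side0.png

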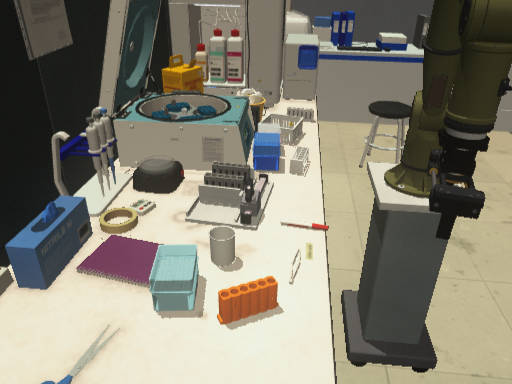

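The top view shows the tray at columns 232–328, rows 142–216. The knob is at about (248,198), the stop plate at column 265, the cassettes at (286,166) and (314,170), and the end plate on the right. I'll zoom in on both views next.

```bash
cat > h.py <<'E'
from cell import env, viewer, boxes_of, masks_of
import cv2,numpy as np
from scipy.spatial.transform import Rotation as R
def ray(k,px,fish=False):
    f=192/np.tan(np.radians(k['fov_y']/2)); u=np.array([px[0]-k['cx'],px[1]-k['cy']])/f
    if fish:
        r=np.linalg.norm(u); d=np.array([u[0]/r*np.sin(r),-u[1]/r*np.sin(r),-np.cos(r)]) if r>0 else np.array([0,0,-1.])
    else: d=np.array([u[0],-u[1],-1])
    d=R.from_euler('xyz',k['orientation'],degrees=True).apply(d)
    return np.array(k['position']),d/np.linalg.norm(d)
def atz(k,px,z,fish=False):
    p,d=ray(k,px,fish); return p+d*(z-p[2])/d[2]
def proj(k,P,fish=False):
    f=192/np.tan(np.radians(k['fov_y']/2))
    c=R.from_euler('xyz',k['orientation'],degrees=True).inv().apply(np.atleast_2d(P)-k['position'])
    x,y,z=c[:,0],-c[:,1],-c[:,2]
    if fish:
        r=np.hypot(x,y);th=np.arctan2(r,z);s=th/np.maximum(r,1e-9)
    else: s=1/z
    return np.c_[k['cx']+f*s*x,k['cy']+f*s*y]
def tri(rays):
    A=np.zeros((3,3));b=np.zeros(3)
    for p,d in rays:
        M=np.eye(3)-np.outer(d,d);A+=M;b+=M@p
    x=np.linalg.solve(A,b);return x,[np.linalg.norm((np.eye(3)-np.outer(d,d))@(x-p)) for p,d in rays]
E
python3 - <<'E'
from h import *
a=cv2.imread('pics/top0.png')[130:225,222:340];b=cv2.imread('pics/side0.png')[155:235,178:282]
a=cv2.resize(a,(590,475),interpolation=cv2.INTER_CUBIC);cv2.imwrite('pics/topz.png',a)
cv2.imwrite('pics/sidez.png',cv2.resize(b,(728,560),interpolation=cv2.INTER_CUBIC))
k=viewer.get_calibration('top');s=viewer.get_calibration('side')
print(atz(k,(248,198),.097),tri([ray(k,(248,198)),ray(s,(248.3,193.2))]))
E
```

```text
[0.54019491 0.31330397 0.097     ] (array([0.54609327, 0.3140309 , 0.08278328]), [np.float64(0.0038956545134606678), np.float64(0.0038956545134607)])
```

View pics/topz.png

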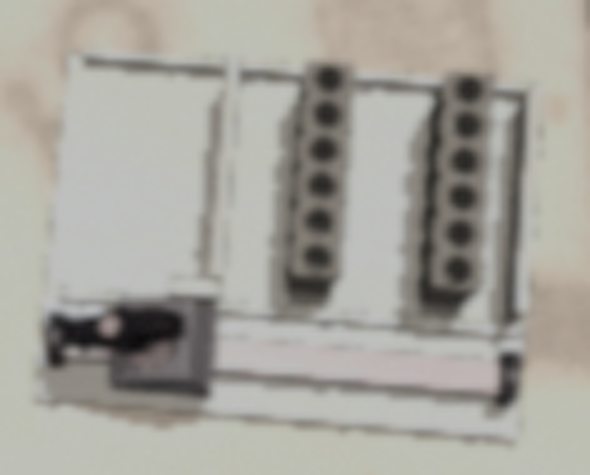

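View pics/sidez.png

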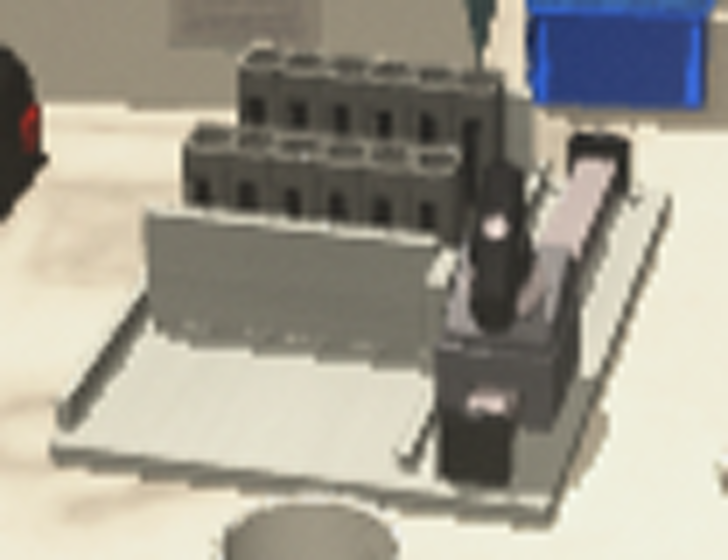

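The zoomed top view shows the tray's outer corners at (72,55), (530,85), (515,440) and (38,400). The knob's bright centre is at (108,325), with the wing almost along the rail. In the side zoom the same knob centre is at (495,225).

Run:
```python
from h import *
k=viewer.get_calibration('top');s=viewer.get_calibration('side')
c=lambda p:(222+p[0]/5,130+p[1]/5)
for p in [(72,55),(530,85),(515,440),(38,400)]: print(atz(k,c(p),.012))
print('dot',tri([ray(k,c((108,325))),ray(s,(178+495/7,155+225/7))]))
w=viewer.get_calibration('wrist');print(w); o=env.get_obs();print(o['tool_pos'],o['tool_rot'])
T=R.from_euler('xyz',o['tool_rot'],degrees=True)
print('cam in tool',T.inv().apply(w['position']-o['tool_pos']),(T.inv()*R.from_euler('xyz',w['orientation'],degrees=True)).as_matrix())
# fit: tray corners
P=np.array([atz(k,c(p),.012)[:2] for p in [(72,55),(530,85),(515,440),(38,400)]])
print([np.linalg.norm(P[i]-P[(i+1)%4]) for i in range(4)])
```

```text
[0.72537126 0.350352   0.012     ]
[0.7030776  0.07649114 0.012     ]
[0.49075646 0.09284669 0.012     ]
[0.51709838 0.37059341 0.012     ]
dot (array([0.54726028, 0.32466266, 0.10826898]), [np.float64(0.00036645208176163074), np.float64(0.0003664520817616338)])
{'fov_y': 65.70646984690485, 'cx': 253.17571369394585, 'cy': 192.6239510358268, 'position': array([0.0764548 , 0.64939473, 0.38507029]), 'orientation': array([-1.46587850e+01, -1.15184934e-02,  7.72782437e+01])}
[0.14364511 0.6338725  0.22240594] [-1.79987467e+02  3.21569708e-03  1.67234944e+02]
cam in tool [ 0.06895022  0.00025706 -0.16266828] [[ 7.55713928e-04  9.67464004e-01  2.53007569e-01]
 [ 9.99999626e-01 -6.24906339e-04 -5.97370495e-04]
 [-4.19828417e-04  2.53007926e-01 -9.67464115e-01]]
[np.float64(0.2747667694095599), np.float64(0.21295015419002877), np.float64(0.27899307564801884), np.float64(0.20925417288110626)]
```

```bash
cat > goal.py <<'E'
from h import *
Y=np.array([.09,.996,0]);Y/=np.linalg.norm(Y);X=np.array([Y[1],-Y[0],0]);Z=np.array([0,0,1.])
AX=np.cos(np.radians(29))*Z+np.sin(np.radians(29))*Y
def goalrot(th):
    x=R.from_rotvec(AX*th).apply(X)      # knob thickness axis
    z=-AX;y=x-AX*(x@AX);y/=np.linalg.norm(y)   # tool y
    if np.cross(y,z)@Y<0:y=-y
    return R.from_matrix(np.c_[np.cross(y,z),y,z])
def todo(grip,th,back):
    o=env.get_obs();T=R.from_euler('xyz',o['tool_rot'],degrees=True);G=goalrot(th)
    tcp=grip-AX*.019+AX*back
    print('t',o['time_s'],'F',o['force'].round(1),'goal',tcp.round(4),G.as_euler('xyz',True).round(1))
    print('shift',(T.inv().apply(tcp-o['tool_pos'])/.2).round(3),'turn',((T.inv()*G).as_rotvec()/1.5).round(3), 'q',np.round(o['qpos'],1))
E
python3 - <<'E'
from goal import *
todo(np.array([.5467,.3184,.0969]),.15,.12)
E
```

```text
t 0.4 F [ 0.4 -0.2  0.5] goal [0.5511 0.3672 0.1852] [-175.3   28.6   94.6]
shift [-2.282 -0.85   0.186] turn [ 0.258 -0.253  0.839] q [-76.4  18.4  -4.   83.1   1.3  78.5  -3.3]
```

>>> apply_moves(moves=[[-0.25,-0.1,0,0.03,-0.03,0.1,1],[-0.5,-0.2,0,0.06,-0.06,0.2,1],[-0.75,-0.3,0,0.09,-0.09,0.3,1],[-1,-0.38,0,0.12,-0.12,0.4,1],[-1,-0.38,0,0.12,-0.12,0.4,1]])

```text
time_s: 0.9
tool_pos: [0.328, 0.5119, 0.2227]
tool_rot: [-173.3, 13.0, 132.8]
force: [0.3, -0.3, 0.1]
grip_width: 0.0871
grasp_force: 0.0
```

Run:
```python
from goal import *
todo(np.array([.5467,.3184,.0969]),.15,.12)
```

```text
t 0.9 F [ 0.3 -0.3  0.1] goal [0.5511 0.3672 0.1852] [-175.3   28.6   94.6]
shift [-1.213  0.381  0.431] turn [ 0.136 -0.132  0.431] q [-70.8  21.5   7.1  80.6   7.   89.2 -22.7]
```

>>> apply_moves(moves=[[-0.25,0.08,0.08,0.03,-0.03,0.1,1],[-0.5,0.16,0.16,0.06,-0.06,0.2,1],[-0.75,0.24,0.24,0.1,-0.1,0.3,1],[-1,0.3,0.3,0.12,-0.12,0.38,1],[-1,0.3,0.3,0.12,-0.12,0.38,1],[-1,0.3,0.3,0.12,-0.12,0.38,1]])

```text
time_s: 1.5
tool_pos: [0.5071, 0.3962, 0.2005]
tool_rot: [-174.2, 27.1, 99.9]
force: [-0.0, 0.2, -1.1]
grip_width: 0.0871
grasp_force: 0.0
```

Run:
```python
from goal import *
import time
g=np.array([.5467,.3184,.0969])
im=viewer.read_camera('wrist');w=viewer.get_calibration('wrist')
todo(g,.15,.12)
print('pred grip px',proj(w,[g,g+.013*AX,g+.034*Y],True))
for t in ['knob_grip','stop_face','cass_1_mid']: print(t,[(b['location'],round(b['conf'],2)) for b in boxes_of('wrist',t)][:4])
cv2.imwrite('pics/w1.png',im[:,:,::-1]);np.save('w1.npy',w,allow_pickle=True)
```

```text
t 1.55 F [-0.5 -0.4  0.7] goal [0.5511 0.3672 0.1852] [-175.3   28.6   94.6]
shift [-0.14   0.215  0.137] turn [ 0.017 -0.015  0.058] q [-61.1  35.1  18.   68.5   8.3  98.3 -35.9]
pred grip px [[291.9175229  213.99406858]
 [293.8879051  217.90523676]
 [302.63395309 190.42108718]]
knob_grip [([293.7, 211.2], 0.81), ([320.6, 189.5], 0.28)]
stop_face [([303.8, 210.4], 0.66)]
cass_1_mid [([311.8, 283.1], 0.7)]
```

View pics/w1.png

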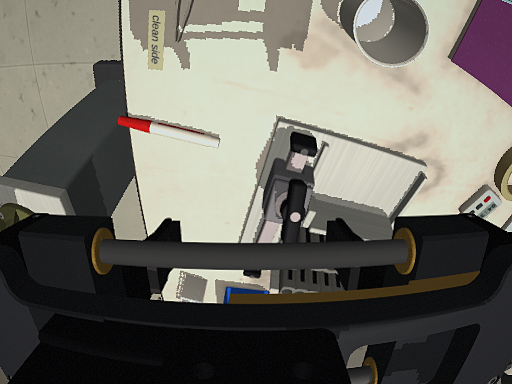

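The wrist view shows the knob's bright centre at (295,216), against a predicted (294,218). The bar runs from about (298,183) to (289,243), and the approach is clear.

Run:
```python
from goal import *
w=np.load('w1.npy',allow_pickle=True).item()
k=viewer.get_calibration('top');s=viewer.get_calibration('side')
c=lambda p:(222+p[0]/5,130+p[1]/5)
d,e=tri([ray(k,c((108,325))),ray(s,(178+495/7,155+225/7)),ray(w,(295,216),True)]);print('dot',d,e)
g=d-.013*AX;print('grip',g)
for th in (0,.15,.3):
    b=R.from_rotvec(AX*th).apply(np.cross(AX,X)); print(th,proj(w,[d-.034*b,d+.034*b],True).round(1))
im=cv2.imread('pics/w1.png')[165:255,250:340];cv2.imwrite('pics/w1z.png',cv2.resize(im,(540,540),interpolation=cv2.INTER_CUBIC))
todo(g,.15,.05)
```

```text
dot [0.54758815 0.32511886 0.10745564] [np.float64(0.0007157117315763327), np.float64(0.0009733215068933406), np.float64(0.0012766721406832092)]
grip [0.54702096 0.31884191 0.09608559]
0 [[285.3 247.5]
 [303.5 184.6]]
0.15 [[290.  248.1]
 [298.5 183.8]]
0.3 [[294.9 248.1]
 [293.3 183.8]]
t 1.7 F [-0.4 -0.1  0.1] goal [0.5484 0.3338 0.1232] [-175.3   28.6   94.6]
shift [-0.158  0.217  0.5  ] turn [ 0.018 -0.016  0.062] q [-61.2  34.9  17.8  68.5   8.3  98.3 -35.9]
```

View pics/w1z.png

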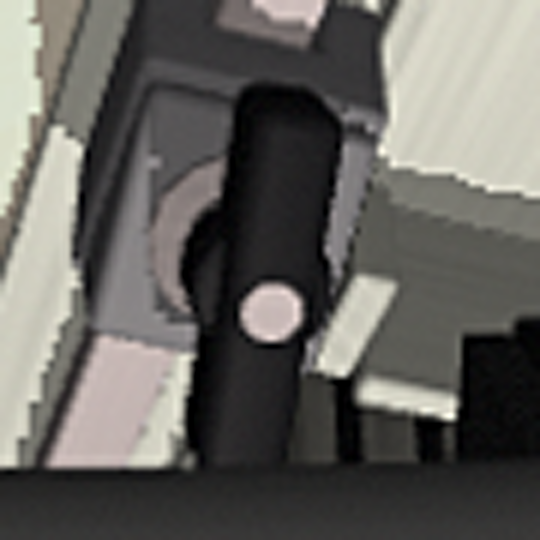

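The crop confirms the dot at (295.3,217) and the bar's end near (298,182), so the knob is at about 0.15 rad.

>>> apply_moves(moves=[[-0.08,0.11,0.15,0.01,-0.01,0.03,1],[-0.16,0.217,0.3,0.018,-0.016,0.062,1],[-0.16,0.217,0.45,0.018,-0.016,0.062,1],[-0.16,0.217,0.45,0.018,-0.016,0.062,1],[-0.16,0.217,0.45,0.018,-0.016,0.062,1]])

```text
time_s: 2.2
tool_pos: [0.5488, 0.3378, 0.1328]
tool_rot: [-175.3, 28.7, 94.6]
force: [-0.2, 0.3, 0.4]
grip_width: 0.0872
grasp_force: 0.0
```

Run:
```python
from goal import *
todo(np.array([.5470,.3188,.0962]),.15,0)
```

```text
t 2.2 F [-0.2  0.3  0.4] goal [0.5462 0.3096 0.0796] [-175.3   28.6   94.6]
shift [0.005 0.    0.301] turn [ 0.     0.    -0.001] q [-57.   37.9  19.8  73.1   8.4  91.4 -36.8]
```

>>> apply_moves(moves=[[0,0,0.15,0,0,0,1],[0.005,0,0.25,0,0,0,1],[0.005,0,0.29,0,0,0,1],[0.005,0,0.29,0,0,0,1]])

```text
time_s: 2.6
tool_pos: [0.5472, 0.3099, 0.0817]
tool_rot: [-175.4, 28.7, 94.5]
force: [-0.9, -0.1, 0.7]
grip_width: 0.0869
grasp_force: 0.0
```

>>> apply_moves(moves=[[0,0,0,0,0,0,0.1],[0,0,0,0,0,0,0.1],[0,0,0,0,0,0,0.1],[0,0,0,0,0,0,0.1],[0,0,0,0,0,0,0.1],[0,0,0,0,0,0,0.1],[0,0,0,0,0,0,0.1]], grip_force=10)

```text
time_s: 3.3
tool_pos: [0.5478, 0.3082, 0.081]
tool_rot: [-175.4, 28.8, 94.3]
force: [0.1, -0.0, -0.7]
grip_width: 0.0388
grasp_force: 0.0
```

Run:
```python
from goal import *
todo(np.array([.5470,.3188,.0962]),.15,0);o=env.get_obs();print(o['wrist_torque'],o['tool_pos'])
```

```text
t 3.3 F [ 0.1 -0.  -0.7] goal [0.5462 0.3096 0.0796] [-175.3   28.6   94.6]
shift [ 0.01  -0.007  0.003] turn [-0.     0.001 -0.003] q [-56.2  38.1  19.9  79.1   8.6  85.  -37.2]
[ 0.48821688  0.01210646 -0.02060236] [0.54777179 0.30822558 0.08100384]
```

>>> apply_moves(moves=[[0.01,0,0,0,0,0,0.05],[0.01,0,0,0,0,0,0.05],[0.01,0,0,0,0,0,0.05],[0.01,0,0,0,0,0,0.05],[0.01,0,0,0,0,0,0.05]], grip_force=10)

```text
time_s: 3.8
tool_pos: [0.5481, 0.3103, 0.0799]
tool_rot: [-175.5, 28.7, 94.3]
force: [2.6, 0.7, -2.8]
grip_width: 0.0189
grasp_force: 10.0
```

>>> apply_moves(moves=[[0,0,0,0,0,0,0],[0,0,0,0,0,0,0],[0,0,0,0,0,0,0]], grip_force=40)

```text
time_s: 4.1
tool_pos: [0.5481, 0.3103, 0.0799]
tool_rot: [-175.5, 28.7, 94.3]
force: [4.0, 1.6, -3.5]
grip_width: 0.0176
grasp_force: 40.0
```

Run:
```python
from goal import *
todo(np.array([.5470,.3188,.0962]),.15,0);o=env.get_obs();print(o['wrist_torque'],o['tool_pos'],o['grip_width'],o['grasp_force'])
```

```text
t 4.1 F [ 4.   1.6 -3.5] goal [0.5462 0.3096 0.0796] [-175.3   28.6   94.6]
shift [-0.001 -0.01   0.004] turn [ 0.001  0.001 -0.003] q [-56.2  38.3  19.9  79.    8.6  84.9 -37.3]
[ 1.23551113 -0.90421909  0.51719654] [0.54812567 0.31028853 0.07992457] 0.01764687994429193 39.99936819076538
```

>>> apply_moves(moves=[[0.0,0.004,0,0,0,-0.08,0],[0.0,0.004,0,0,0,-0.16,0],[0.0,0.004,0,0,0,-0.24,0],[0.0,0.004,0,0,0,-0.32,0],[0.0,0.004,0,0,0,-0.4,0],[0.0,0.004,0,0,0,-0.4,0]], grip_force=50)

```text
time_s: 4.7
tool_pos: [0.5472, 0.3101, 0.0799]
tool_rot: [-159.2, 20.9, 131.4]
force: [-1.2, 0.8, -1.8]
grip_width: 0.0173
grasp_force: 50.0
```

Run:
```python
from goal import *
todo(np.array([.5470,.3188,.0962]),.75,0);o=env.get_obs();print(o['wrist_torque'],o['tool_pos'],o['grip_width'],o['grasp_force'])
```

```text
t 4.7 F [-1.2  0.8 -1.8] goal [0.5462 0.3096 0.0796] [-159.3   20.8  131.6]
shift [ 0.002 -0.005  0.003] turn [-0.002  0.    -0.002] q [-51.6  37.6  12.9  78.7  12.2  85.8  -5.5]
[ 0.83481203  0.09110493 -0.08498298] [0.54721767 0.31008151 0.07990107] 0.017258010243608256 50.0016850233078
```

>>> apply_moves(moves=[[0.0,0,0,0,0,-0.08,0],[0.0,0,0,0,0,-0.16,0],[0,0,0,0,0,-0.24,0],[0,0,0,0,0,-0.32,0],[0,0,0,0,0,-0.34,0],[0,0,0,0,0,-0.34,0]])

```text
time_s: 5.3
tool_pos: [0.5468, 0.3095, 0.0801]
tool_rot: [-152.0, 8.6, 158.7]
force: [-5.3, -0.7, 0.9]
grip_width: 0.0169
grasp_force: 50.0
```

Run:
```python
from goal import *
todo(np.array([.5470,.3188,.0962]),1.26,0);o=env.get_obs();print(o['wrist_torque'],o['tool_pos'],o['grip_width'],o['grasp_force'])
T=R.from_euler('xyz',o['tool_rot'],degrees=True)
print('per 100mm slide',(T.inv().apply(-Y*.1)/.2).round(4))
im=viewer.read_camera('wrist');cv2.imwrite('pics/w2.png',im[:,:,::-1])
```

```text
t 5.3 F [-5.3 -0.7  0.9] goal [0.5462 0.3096 0.0796] [-152.2    8.5  159.1]
shift [0.003 0.001 0.002] turn [-0.003 -0.001 -0.005] q [-47.8  37.3   7.3  78.5  15.2  86.5  21.5]
[ 0.32822383  0.97184887 -0.7243537 ] [0.54675094 0.30952561 0.0801198 ] 0.016918929571663334 50.01492628193853
per 100mm slide [-0.1373 -0.4142  0.2441]
```

View pics/w2.png

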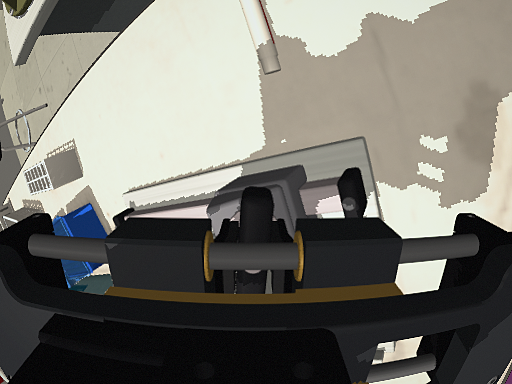

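The wrist view shows the bar held between the pads at (257,215), lying across the rail. The clamp should be free, so I'll slide now.

>>> apply_moves(moves=[[-0.007,-0.021,0.012,0,0,0,0],[-0.0205,-0.062,0.0365,0,0,0,0],[-0.034,-0.1035,0.061,0,0,0,0],[-0.048,-0.145,0.0855,0,0,0,0],[-0.0615,-0.186,0.11,0,0,0,0],[-0.075,-0.228,0.134,0,0,0,0],[-0.089,-0.269,0.1585,0,0,0,0],[-0.103,-0.3105,0.183,0,0,0,0],[-0.11,-0.331,0.195,0,0,0,0],[-0.11,-0.331,0.195,0,0,0,0]])

```text
time_s: 6.35
tool_pos: [0.5391, 0.2306, 0.0801]
tool_rot: [-152.1, 8.6, 158.7]
force: [-6.8, 1.3, 2.0]
grip_width: 0.0173
grasp_force: 50.0
```

Run:
```python
from goal import *
o=env.get_obs();print(o['wrist_torque'],o['tool_pos'],o['tool_rot'],o['force'],o['grip_width'])
a=np.array([.54675,.30953,.08012]);d=o['tool_pos']-a;print('along',-d@Y,'across',d@X,d[2])
T=R.from_euler('xyz',o['tool_rot'],degrees=True)
print('per 100mm slide',(T.inv().apply(-Y*.1)/.2).round(4), 'X 1mm',(T.inv().apply(X*.001)/.2).round(4))
```

```text
[ 0.59375978  1.45440636 -1.03907604] [0.53905995 0.23064802 0.08008029] [-152.05261128    8.55044361  158.68015343] [-6.82117516  1.31250631  1.99244114] 0.017331432446968366
along 0.07925396003626164 across -0.0005598836881841703 -3.970611369814858e-05
per 100mm slide [-0.1376 -0.4145  0.2433] X 1mm [-0.0047  0.0016 -0.    ]
```

>>> apply_moves(moves=[[-0.005,-0.022,0.012,0,0,0,0],[-0.0115,-0.042,0.0243,0,0,0,0],[-0.018,-0.063,0.0365,0,0,0,0],[-0.025,-0.0835,0.0487,0,0,0,0],[-0.025,-0.0835,0.0487,0,0,0,0]])

```text
time_s: 6.85
tool_pos: [0.5372, 0.2116, 0.0801]
tool_rot: [-152.1, 8.6, 158.7]
force: [-7.7, 2.2, 2.2]
grip_width: 0.0174
grasp_force: 50.0
```

Run:
```python
from goal import *
o=env.get_obs();print(o['wrist_torque'],o['tool_pos'],o['force'])
a=np.array([.54675,.30953,.08012]);d=o['tool_pos']-a;print('along',-d@Y,'across',d@X,d[2])
k=viewer.get_calibration('top');im=viewer.read_camera('top')[130:225,222:340,::-1]
s=viewer.read_camera('side')[155:235,178:282,::-1]
cv2.imwrite('pics/m.png',np.hstack([cv2.resize(im,(420,338),interpolation=cv2.INTER_CUBIC),cv2.resize(s,(380,338),interpolation=cv2.INTER_CUBIC)]))
```

```text
[ 0.76129698  1.23950392 -0.97361345] [0.5371819  0.21158005 0.08005437] [-7.7166808   2.22925742  2.1684222 ]
along 0.09841356852995624 across -0.0007142874779870994 -6.562955770296475e-05
```

View pics/m.png

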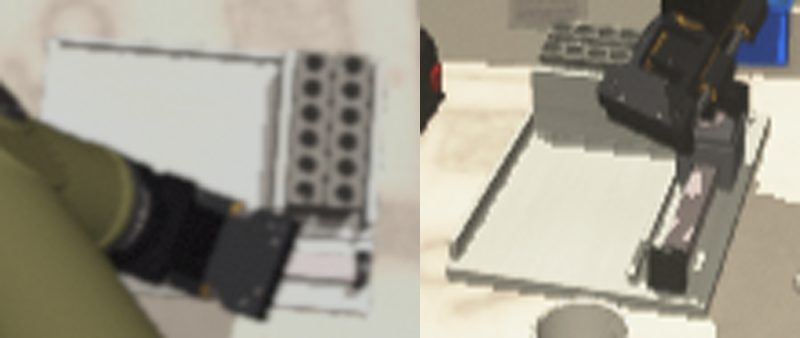

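The view shows both cassettes upright and close together, with the stop nearly against them and only a small gap left to the end plate. I'll go on slowly.

>>> apply_moves(moves=[[-0.00275,-0.0083,0.0049,0,0,0,0],[-0.0055,-0.0166,0.0098,0,0,0,0],[-0.0083,-0.025,0.0147,0,0,0,0],[-0.0083,-0.025,0.0147,0,0,0,0]])

```text
time_s: 7.35
tool_pos: [0.5367, 0.2061, 0.0801]
tool_rot: [-152.2, 8.6, 158.7]
force: [-7.0, 2.9, 3.0]
grip_width: 0.0171
grasp_force: 50.0
```

>>> apply_moves(moves=[[-0.00275,-0.0083,0.0049,0,0,0,0],[-0.0055,-0.0166,0.0098,0,0,0,0],[-0.0055,-0.0166,0.0098,0,0,0,0]])

```text
time_s: 7.65
tool_pos: [0.5365, 0.2047, 0.0801]
tool_rot: [-152.4, 8.5, 158.8]
force: [-7.0, 7.6, 3.4]
grip_width: 0.0174
grasp_force: 50.0
```

>>> apply_moves(moves=[[-0.00275,-0.0083,0.0049,0,0,0,0],[-0.0055,-0.0166,0.0098,0,0,0,0],[-0.0055,-0.0166,0.0098,0,0,0,0]])

```text
time_s: 7.95
tool_pos: [0.5365, 0.2046, 0.08]
tool_rot: [-152.8, 8.5, 158.9]
force: [-6.8, 12.7, 4.6]
grip_width: 0.0175
grasp_force: 50.0
```

Resistance has risen to 13 N with no further travel, so the row is snug. I'll tighten the knob while holding the push.

>>> apply_moves(moves=[[0,0,0,0,0,0.08,0],[0,0,0,0,0,0.16,0],[0,0,0,0,0,0.24,0],[0,0,0,0,0,0.32,0],[0,0,0,0,0,0.4,0],[0,0,0,0,0,0.48,0],[0,0,0,0,0,0.48,0]])

```text
time_s: 8.65
tool_pos: [0.5373, 0.2053, 0.0798]
tool_rot: [-164.7, 24.3, 118.9]
force: [-4.6, 14.8, 1.6]
grip_width: 0.0175
grasp_force: 50.0
```

Run:
```python
from goal import *
todo(np.array([.5470,.3188,.0962])-Y*.1055,0,0);o=env.get_obs();print(o['wrist_torque'],o['tool_pos'],o['grip_width'],o['grasp_force'])
```

```text
t 8.65 F [-4.6 14.8  1.6] goal [0.5367 0.2046 0.0796] [180.   29.   84.8]
shift [-0.001 -0.004  0.003] turn [ 0.004 -0.006  0.357] q [-49.3  29.4  16.3  91.7  14.3  78.5 -13.3]
[ 2.9258915   0.85822644 -0.376762  ] [0.53733741 0.2053293  0.07976031] 0.01746910145282274 50.02827286720276
```

>>> apply_moves(moves=[[0,0,0,0,0,0.08,0],[0,0,0,0,0,0.16,0],[0,0,0,0,0,0.24,0],[0,0,0,0,0,0.3,0],[0,0,0,0,0,0.34,0],[0,0,0,0,0,0.38,0],[0,0,0,0,0,0.38,0]], grip_force=60)

```text
time_s: 9.35
tool_pos: [0.5383, 0.2054, 0.0798]
tool_rot: [178.7, 28.4, 82.7]
force: [-2.4, 14.0, 2.4]
grip_width: 0.017
grasp_force: 60.0
```

Run:
```python
from goal import *
todo(np.array([.5470,.3188,.0962])-Y*.1055,0,0);o=env.get_obs();print(o['wrist_torque'],o['tool_pos'],o['grip_width'],o['grasp_force'])
```

```text
t 9.35 F [-2.4 14.   2.4] goal [0.5367 0.2046 0.0796] [180.   29.   84.8]
shift [-0.004 -0.007  0.003] turn [ 0.003 -0.007 -0.022] q [-53.7  30.1  22.3  91.9  11.6  77.9 -43.7]
[3.02658334 0.71810436 0.02308452] [0.53827583 0.20544925 0.07981638] 0.01701958909437205 60.03754377365112
```

>>> apply_moves(moves=[[0,0,0,0,0,0.03,0],[0,0,0,0,0,0.06,0],[0,0,0,0,0,0.06,0]])

```text
time_s: 9.65
tool_pos: [0.5382, 0.2045, 0.0804]
tool_rot: [175.9, 28.2, 76.8]
force: [-2.3, 13.1, 4.0]
grip_width: 0.0173
grasp_force: 60.2
```

Run:
```python
from goal import *
todo(np.array([.5470,.3188,.0962])-Y*.1055,0,0);o=env.get_obs();print(o['wrist_torque'],o['wrist_torque']@AX,o['tool_pos'],o['grip_width'],o['grasp_force'])
```

```text
t 9.65 F [-2.3 13.1  4. ] goal [0.5367 0.2046 0.0796] [180.   29.   84.8]
shift [ 0.001 -0.008  0.004] turn [ 0.003 -0.006 -0.082] q [-54.5  30.2  23.3  91.9  11.2  77.9 -48.5]
[ 2.3668922   0.86421753 -0.17445961] 0.3679633362320145 [0.53822971 0.20448771 0.0804281 ] 0.017302663448458273 60.17034157710441
```

>>> apply_moves(moves=[[0,0,0,0,0,0.04,0],[0,0,0,0,0,0.06,0],[0,0,0,0,0,0.06,0]])

```text
time_s: 9.95
tool_pos: [0.5383, 0.2047, 0.0803]
tool_rot: [173.2, 27.7, 71.2]
force: [-1.9, 11.7, 4.7]
grip_width: 0.0179
grasp_force: 65.9
```

Run:
```python
from goal import *
todo(np.array([.5470,.3188,.0962])-Y*.1055,0,0);o=env.get_obs();print(o['wrist_torque'],o['wrist_torque']@AX,o['tool_pos'],o['grip_width'],o['grasp_force'])
```

```text
t 9.95 F [-1.9 11.7  4.7] goal [0.5367 0.2046 0.0796] [180.   29.   84.8]
shift [-0.001 -0.008  0.004] turn [ 0.003 -0.006 -0.14 ] q [-55.2  30.4  24.3  91.9  10.8  77.7 -53.1]
[2.51247811 1.12155761 0.71935673] 1.2803193817033494 [0.53834731 0.20467053 0.08034329] 0.017897295594815565 65.92498401201738
```

Torque jumped to 1.28 N m, so the knob is at its hard stop. I'll release it and back out along the axis.

>>> apply_moves(moves=[[0.012,0,-0.006,0,0,-0.02,0],[0.012,0,-0.006,0,0,-0.02,0.5],[0.012,0,-0.006,0,0,-0.02,1],[0.012,0,-0.006,0,0,-0.02,1],[0.012,0,-0.006,0,0,-0.02,1],[0.012,0,-0.006,0,0,-0.02,1],[0.012,0,-0.006,0,0,-0.02,1],[0.012,0,-0.006,0,0,-0.02,1]])

```text
time_s: 10.75
tool_pos: [0.539, 0.1989, 0.0797]
tool_rot: [174.1, 28.6, 72.7]
force: [0.3, 0.6, 0.0]
grip_width: 0.0659
grasp_force: 0.0
```

>>> apply_moves(moves=[[0,0,-0.1,0,0,0,1],[0,0,-0.25,0,0,0,1],[0,0,-0.5,0,0,0,1],[0,0,-0.75,0,0,0,1],[0,0,-0.9,0,0,0,1],[0,0,-0.9,0,0,0,1]])

```text
time_s: 11.35
tool_pos: [0.5482, 0.29, 0.2409]
tool_rot: [173.9, 28.1, 72.8]
force: [1.4, 0.0, 0.0]
grip_width: 0.0872
grasp_force: 0.0
```

Run:
```python
from goal import *
o=env.get_obs();print(o['tool_pos'],o['force'])
im=viewer.read_camera('wrist');w=viewer.get_calibration('wrist')
c=np.array([.5470,.3188,.0962])-Y*.105+.013*AX
for th in (0,.1,.2,.3):
    b=R.from_rotvec(AX*th).apply(np.cross(AX,X)); print(th,proj(w,[c-.034*b,c,c+.034*b],True).round(1).tolist())
s=viewer.read_camera('side')[150:230,178:282,::-1]
W=im[140:300,170:400,::-1]
cv2.imwrite('pics/f.png',np.vstack([cv2.resize(W,(460,320),interpolation=cv2.INTER_CUBIC),cv2.resize(s,(460,278),interpolation=cv2.INTER_CUBIC)]))
```

```text
[0.54818385 0.29001922 0.24094796] [1.40527756 0.01009191 0.01680778]
0 [[254.7, 208.8], [248.9, 178.9], [242.9, 147.7]]
0.1 [[257.7, 208.1], [248.9, 178.9], [239.7, 148.4]]
0.2 [[260.7, 207.1], [248.9, 178.9], [236.7, 149.5]]
0.3 [[263.5, 205.9], [248.9, 178.9], [233.7, 150.9]]
```

View pics/f.png

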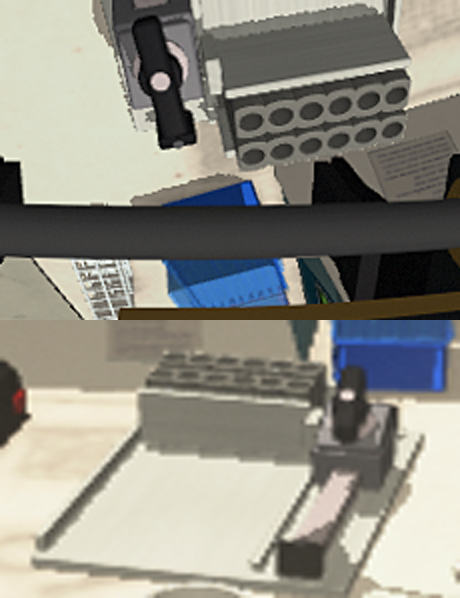

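The wrist view shows the knob at about (250,180) with its wing along the rail, at roughly 0.08 rad. Both cassettes are upright and snug between the stop and the end plate, and the gripper is clear of everything.

```bash
python3 -c "
from cell import env
print(env.sign_off())"
```

```text
the job is handed in; nothing more can be done
None
```

The job is handed in: I freed the stop, slid it until both cassettes stood upright and snug against the end plate (resistance rose to about 13 N), and turned the knob back to its tight stop, with the wing along the rail. The last picture did not show the end plate itself, so its contact is judged from that rise in force; the arm's clock read about 11 s.

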